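Put the funnel away and roll the tambour shut

TASK

Stand the tin funnel, mouth down, on the floor of the roll-top bench store (set it down, do not drop it in), let go of it, and then roll the tambour door all the way shut over it. Leave the canister and the mug standing where they are.

Things in the scene. Friction and masses are not known exactly. Their poses are not given: they have to be found in the camera images.
- store: Fixed wooden roll-top store, 288 mm deep (x), 246 wide (y), 206 high. Origin: centre of its underside, on the bench; x points from front to back (at yaw 0 away from the robot), z up. Front board: outer face x = -132 mm, inner -120, top at z = 109. Inner floor z = 12 mm, inner width 222. Floor free from x = -120 to 58 mm; behind it a punch rack, 77 mm high, and above x = 70 a fixed round hood.
- store_door (a joint): The tambour door: light wooden slats on a round track, outer radius 130 mm, axis along the store's y through x = 0, z = 62 mm. Travel in rad: 0 = fully shut on the front board (end stop), 1.48 = fully open, rolled up and back (end stop). Starts at 1.2 to 1.46; stays where it is left; takes 3 to 8 N at the bar to move.
- door_bar (a point): Centre of the door's steel pull bar: round, 12 mm thick, 160 mm long, along the store's y, on two end posts, 24 mm clear of the slats. In the store's frame x = -0.160 cos(a), z = 0.062 + 0.160 sin(a), a = 0.454 rad + store_door. With the door open it stands on top; pushing it forward (store -x), then down, shuts the door.
- funnel_spout (a point): Middle of the spout of the tin funnel, standing mouth down: rim below 68 mm across, cone up to 40 mm, above it the straight round spout, 20 mm thick, from 40 to 88 mm above the underside. The point is on the axis, 64 mm above the underside: the place to grasp. z points up. 0.1 to 0.2 kg. It fits under the shut door wherever it stands on the free floor.
- canister_mid (a point): Bystander: closed tin canister, 64 mm across, 96 mm high with the small knob on its lid. Point on its axis 41 mm above its underside.
- mug_mid (a point): Bystander: open tin mug with a side handle, 68 mm across, 75 mm high. Point on its axis 37.5 mm above its underside.

How it is judged:
By the outcome, as a careful person would: the job done as asked, in the order asked, and still so for the second after the job is handed in, with the robot touching nothing.
It also fails if it takes over 59 s, if anything falls off the work surface, if the arm or the gripper's body presses on something with over 40 N, if the wrist force passes 120 N, or if a joint passes its speed limit or range.

ROBOT

A 6-joint arm with a two-finger parallel gripper is mounted at the origin on the work surface. World frame = base frame: x ahead of the robot, y to its left, z up, the work surface at z = 0. Lengths are in m, angles in rad, forces in N, time in s.
With the tool pointing down it reaches from about 0.325 to 0.775 m from the base axis. Payload 9.3 kg.
Tool frame: the origin (TCP) lies between the finger pads; the fingertips stand 22 mm ahead of it and the grasp point (between the pads) lies 3 mm ahead of it; x points along the fingers, y is the direction in which the jaws open and shut, and the axes are right-handed (so a half turn about x gives the same grasp; the last joint's range is limited). The gripper opens to 85 mm and grips with 20 to 120 N. Pads are 22 mm wide; open, the fingers measure 114 mm over their backs; the gripper's body (76 mm by 85 mm) begins 54 mm behind the grasp point. The pads swing forward as they close: fully open they stand 13 mm farther back than shut.
Start: joints at [0.996, 0.259, 0.021, 1.334, 0, 1.418], TCP at [0.225, 0.502, 0.253] pointing down, gripper open.
Joint ranges: [-3.04, 3.04], [-0.91, 1.82], [-1.04, 1.36], [-1.92, 1.95], [-1.52, 1.45], [-3.14, 3.14]. Speed limits (rad/s): [2.22, 2.22, 2.79, 3.14, 3.14, 3.14].

INTERFACE

Orientations are given as a rotation vector (axis times angle).
In Python, from rig import manip, fingers, cams, order, models gives the robot as it stands. Calls block until the motion is done:
- manip.move_ptp(position, orientation): joint-space move of the TCP to a pose.
- manip.line_to(position, ori=None, feed=0.15, until_force=None): straight line of the TCP; ori=None keeps the orientation; feed is the mean speed in m/s. With until_force (N) it stops when the force on the tool has changed by that much, and returns True; else False.
- manip.movej(angles): joint-space move.
- fingers.gripper_to(opening, strength=None): finger opening in m; strength is the grip in N (None keeps the last); returns when the fingers have stopped.
- manip.dwell(seconds).
- manip.solve_ik(position, orientation): joint angles nearest the present ones, or None.
- manip.get_obs(): the state.
- cams.get_image(name): name is "scene" or "top"; returns the picture (480x640x3 uint8, red, green, blue); there is no depth.
- cams.camera_info(name): a dict with "K" (3x3 intrinsics, pixels), "xyz" and "orientation" of the camera in the world. Camera axes: x right, y up, looking along -z (the intrinsics and any distortion apply to the point x, -y, -z); pixel columns grow to the right and rows downward; lengths in m; the calibration is good to about 2 mm. A picture is of the moment at which its call begins. camera_info takes no time and is no camera call.
A pose or a line that the arm cannot do raises manip.IKError and nothing moves.
- order.finish_job(): hands the job in, once; it reports no verdict.
Trained networks look in the newest picture that a camera, given by its name, has taken for a name from the list of things; names that differ only in an ending like _2 or _b are one class to them, and where a whole thing is asked for, a point or a joint stands for the part that bears it (a point fixed in the world has none). Each returns a list of dicts, best first, with "conf" (0 to 1); they miss things now and then, are a little off and sometimes report something else, mostly with a low value. They report only what shows in the picture. A call takes as long as a camera call.
- models.silhouettes(label, camera): "mask" (480x640 bool, what is visible of it) and "point" ([column, row] in pixels, amid what is visible of it).
- models.place_of(label, camera): "point" ([column, row] in pixels: a listed point, or the origin of a listed thing).
The state is a dict: "t": time; "joint_positions": joint angles; "dq": joint speeds; "tau": joint torques, N m; "tool_pos": TCP position; "orientation": TCP orientation; "contact_force": force on the tool from outside, world axes, zero at the start; "moment": the same for the moment, N m; "width": finger opening in m.
Only numpy, scipy, OpenCV 4.12 (cv2) and the standard library are available. Lean on these libraries where they do the work, as an engineer would, in place of code of your own. Each camera call takes 0.05 s, during which the arm holds its last target.

## Working session

There is one attempt and no reset: what is moved stays moved. The work goes in short steps, each a Python script; the robot and the scene stay as the last script left them, time stands still between calls to the robot, and variables do not carry over. Pictures are saved under pics/ and viewed, and the job is handed in when it is done.

```bash
ls; mkdir -p pics; python3 - <<'E'
from rig import manip, fingers, cams, order, models
import cv2
for c in ("scene","top"):
    im=cams.get_image(c); cv2.imwrite(f"pics/{c}0.png",im[:,:,::-1])
    i=cams.camera_info(c); print(c,i)
    for l in ["store","door_bar","funnel_spout","canister_mid","mug_mid","store_door"]:
        print(l,[(d["point"],round(d["conf"],2)) for d in models.place_of(l,c)][:3])
print(manip.get_obs())
E
```

```text
pics
scene {'K': array([[434.32896953,   0.        , 316.82773881],
       [  0.        , 434.32896953, 236.98309864],
       [  0.        ,   0.        ,   1.        ]]), 'xyz': array([0.46692972, 0.30199575, 0.61984259]), 'orientation': array([ 0.07248167, -1.0433478 , -2.80980818])}
store [([245.2, 421.0], 0.72)]
door_bar [([189.5, 338.6], 0.65)]
funnel_spout [([370.2, 160.2], 0.98)]
canister_mid [([362.3, 224.0], 0.56)]
mug_mid [([291.0, 192.9], 0.7)]Traceback (most recent call last):
  File "<stdin>", line 7, in <module>
ValueError: it knows: canister_mid, door_bar, funnel_spout, mug_mid, store
```

```bash
cat > h.py <<'E'
from rig import manip, fingers, cams, order, models
import cv2, numpy as np
from scipy.spatial.transform import Rotation as R
def cam(c):
    i=cams.camera_info(c); return i["K"],np.array(i["xyz"]),R.from_rotvec(i["orientation"]).as_matrix(),i
def ray(c,p):
    K,o,M,i=cam(c); d=np.linalg.inv(K)@[p[0],p[1],1]; return o,M@(d*[1,-1,-1])
def atz(c,p,z):
    o,d=ray(c,p); return o+d*(z-o[2])/d[2]
def proj(c,X):
    K,o,M,i=cam(c); X=np.atleast_2d(X); q=((X-o)@M)*[1,-1,-1]; q=q@K.T; return q[:,:2]/q[:,2:]
def tri(cs,ps):
    A=0;b=0;rs=[]
    for c,p in zip(cs,ps):
        o,d=ray(c,p); d=d/np.linalg.norm(d); P=np.eye(3)-np.outer(d,d); A=A+P;b=b+P@o
    return np.linalg.solve(A,b)
E
python3 - <<'E'
from h import *
im=cams.get_image("top"); cv2.imwrite("pics/top0.png",im[:,:,::-1])
im=cams.get_image("scene"); cv2.imwrite("pics/scene1.png",im[:,:,::-1])
print(cams.camera_info("top"))
Z={"store":0,"funnel_spout":.064,"canister_mid":.041,"mug_mid":.0375,"door_bar":.215}
for l,z in Z.items():
    r={}
    for c in("scene","top"):
        r[c]=[(d["point"],round(d["conf"],2)) for d in models.place_of(l,c)][:3]
        print(l,c,r[c],[atz(c,p,z).round(3) for p,_ in r[c]])
    if r["scene"] and r["top"]: print("  tri",tri(("scene","top"),(r["scene"][0][0],r["top"][0][0])).round(3))
print(manip.get_obs())
E
```

```text
{'K': array([[456.62214561,   0.        , 321.69200542],
       [  0.        , 456.62214561, 240.18191332],
       [  0.        ,   0.        ,   1.        ]]), 'xyz': array([ 0.49690974, -0.13104627,  0.78259523]), 'orientation': array([ 0.02576823, -0.03880103, -1.56726548])}
store scene [([242.6, 418.7], 0.94)] [array([0.596, 0.118, 0.   ])]
store top [([169.9, 202.2], 0.73), ([119.7, 159.3], 0.51)] [array([0.593, 0.123, 0.   ]), array([0.667, 0.211, 0.   ])]
  tri [0.593 0.12  0.009]
funnel_spout scene [([369.3, 161.4], 0.97)] [array([ 0.463, -0.384,  0.064])]
funnel_spout top [([483.8, 281.2], 0.97)] [array([ 0.463, -0.392,  0.064])]
  tri [ 0.463 -0.396  0.054]
canister_mid scene [([362.6, 221.7], 0.8), ([370.0, 160.2], 0.27)] [array([ 0.463, -0.24 ,  0.041]), array([ 0.462, -0.416,  0.041])]
canister_mid top [([381.5, 278.5], 0.92)] [array([ 0.466, -0.234,  0.041])]
  tri [ 0.464 -0.233  0.048]
mug_mid scene [([292.4, 191.5], 0.8)] [array([ 0.604, -0.302,  0.037])]
mug_mid top [([418.4, 193.5], 0.64)] [array([ 0.605, -0.296,  0.037])]
  tri [ 0.603 -0.294  0.045]
door_bar scene [([191.5, 340.5], 0.64)] [array([0.623, 0.115, 0.215])]
door_bar top [([118.9, 161.7], 0.72)] [array([0.617, 0.118, 0.215])]
  tri [0.619 0.116 0.219]
{'t': 0.9, 'joint_positions': array([ 9.96412004e-01,  2.58590625e-01,  2.15077204e-02,  1.33368635e+00,
       -1.78930074e-05,  1.41820028e+00]), 'dq': array([ 0.00062367,  0.00141062,  0.00159145,  0.00056741, -0.00046125,
        0.00066181]), 'tau': array([ 2.94200490e-04, -5.55370331e+01,  3.44732022e+01,  1.44185531e-03,
       -1.01955757e-04,  5.50733304e-06]), 'tool_pos': array([0.22517472, 0.50179703, 0.25328686]), 'orientation': array([ 0.33084064,  1.54533473, -0.33081071]), 'contact_force': array([0.47758699, 0.15306474, 0.55086401]), 'moment': array([-0.03308352, -0.013855  ,  0.01997785]), 'width': 0.08524373994261358}
```

View pics/scene0.png

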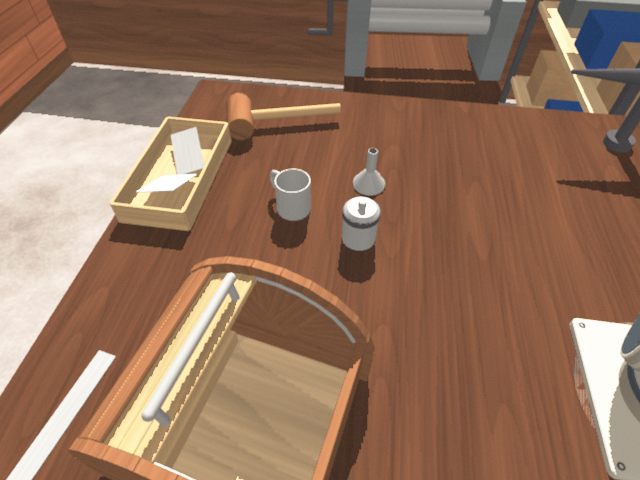

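View pics/top0.png

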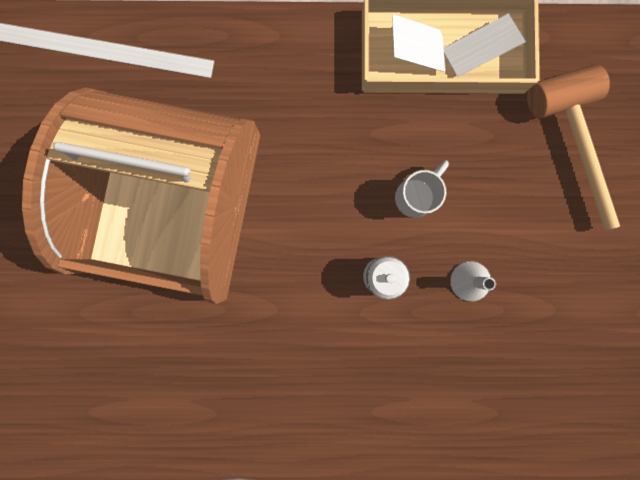

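Scene: the funnel spout tip is at (373,152) and the mug and canister sit beside it. The store's bar runs (232,278)–(152,412). Top: bar (57,148)–(187,175), funnel rim centre about (470,281) and spout tip (489,284). Next I fit the store pose and door angle.

```bash
cat > fit.py <<'E'
from h import *
from scipy.optimize import least_squares
def S2W(p,X):
    x,y,th=p[:3]; X=np.atleast_2d(X); c,s=np.cos(th),np.sin(th)
    return np.c_[x+c*X[:,0]-s*X[:,1], y+s*X[:,0]+c*X[:,1], X[:,2]]
def bar(a): return np.array([-.16*np.cos(a),0,.062+.16*np.sin(a)])
def model(p):
    b=bar(p[3]+.454)
    return S2W(p,[b+[0,.08,0],b-[0,.08,0]])
E
python3 - <<'E'
from fit import *
T=[(57,148),(187,175)]; S=[(150,412),(232,279)]
ot=(170,202.2); os_=(243.9,419.8)
def res(p):
    m=model(p); o=S2W(p,[0,0,0])
    return np.r_[(proj("top",m)-T).ravel(),(proj("scene",m)-S).ravel(),.5*(proj("top",o)-ot).ravel(),.5*(proj("scene",o)-os_).ravel()]
best=None
r=least_squares(res,[.595,.12,-.2,1.3],loss="soft_l1"); print(r.x,r.cost,res(r.x).round(1)); p=r.x; np.save("p.npy",p)
bb=[[-.132,-.123,.109],[-.132,.123,.109],[-.12,-.111,.109],[-.12,.111,.109],[-.12,-.111,.012],[-.12,.111,.012],[.058,-.111,.012],[-.132,-.123,0],[-.132,.123,0]]
for c in("top","scene"):
    im=cv2.imread(f"pics/{c}0.png" )
    def pl(P,col):
        q=proj(c,P); cv2.polylines(im,[np.round(q).astype(int)],False,col,1)
    W=lambda X:S2W(p,X)
    pl(W(bb[:2]),(0,255,0));pl(W(bb[2:4]),(0,255,255));pl(W(bb[4:7]),(255,0,0));pl(W(bb[7:9]),(255,0,255));pl(model(p),(0,0,255))
    th=np.linspace(.37,np.pi/2+.5,30)
    for y in(-.123,.123): pl(W(np.c_[-.13*np.cos(th),0*th+y,.062+.13*np.sin(th)]),(255,255,0))
    e=.37+p[3]; pl(W([[-.13*np.cos(e),s*.11,.062+.13*np.sin(e)] for s in(-1,1)]),(0,0,0))
    # funnel
    F=np.array([.463,-.39]); t=np.linspace(0,6.283,40)
    for rr,z in((.034,0),(.01,.088),(.01,.04)): pl(np.c_[F[0]+rr*np.cos(t),F[1]+rr*np.sin(t),0*t+z],(0,0,255))
    cv2.imwrite(f"pics/{c}_fit.png",im)
a=proj
A=cv2.imread("pics/top_fit.png");cv2.imwrite("pics/tf1.png",cv2.resize(A[70:310,10:280],None,fx=2.4,fy=2.4,interpolation=cv2.INTER_NEAREST))
B=cv2.imread("pics/scene_fit.png");
z=np.hstack([cv2.resize(A[250:310,430:510],(400,300)),cv2.resize(B[140:200,330:410],(400,300))]);cv2.imwrite("pics/fz.png",z)
print("rim top",atz("top",(470.5,281),.003),"tip top",atz("top",(489,284),.088))
print("tip scene",atz("scene",(373,152),.088))
E
```

```text
[ 0.59316043  0.11800971 -0.20425937  1.27156249] 5.761698747568546 [ 0.7 -0.4 -2.8 -0.7 -0.   1.3  1.  -2.1  1.5  0.1  0.3 -0.3]
rim top [ 0.46013412 -0.39173693  0.003     ] tip top [ 0.45966941 -0.3914857   0.088     ]
tip scene [ 0.45841383 -0.38345351  0.088     ]
```

View pics/tf1.png

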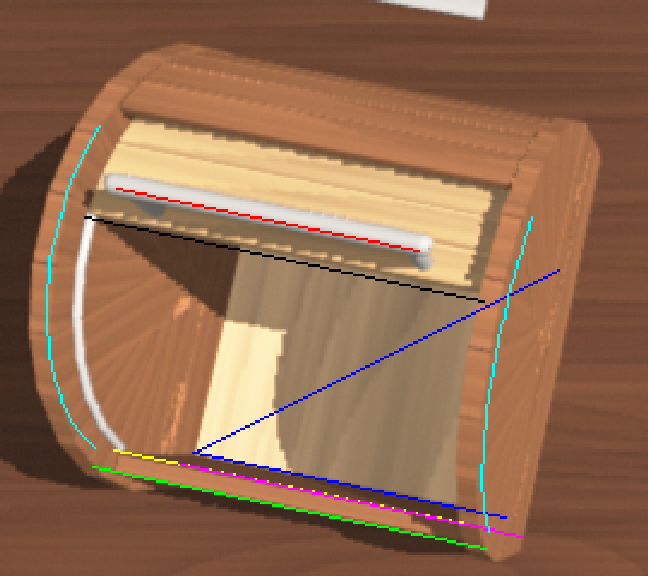

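View pics/scene_fit.png

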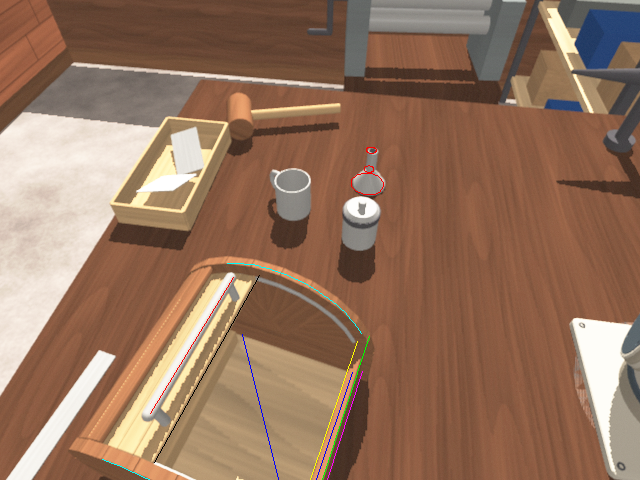

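View pics/fz.png

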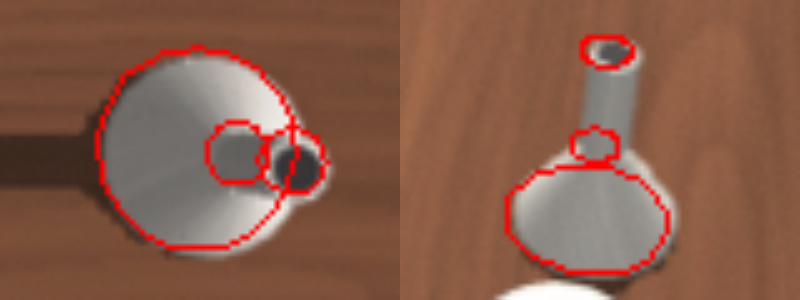

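```bash
cat >> fit.py <<'E'
p=np.load("p.npy")
def ori(jaw,tilt=0.0,fwd=None):
    """tool x down; tilt: pointing partly along horizontal dir fwd (angle); jaw: angle of tool y in the plane (perp to fwd if tilted)"""
    y=np.array([np.cos(jaw),np.sin(jaw),0])
    x=np.array([0,0,-1.])
    M=np.c_[x,y,np.cross(x,y)]
    if tilt:
        ax=np.cross([0,0,-1.],[np.cos(fwd),np.sin(fwd),0])
        M=R.from_rotvec(ax*tilt).as_matrix()@M
    return R.from_matrix(M).as_rotvec()
E
python3 - <<'E'
from fit import *
th=p[2]; q=lambda P,o:(lambda a: None if a is None else np.round(a,2))(manip.solve_ik(P,o))
F=np.array([.4605,-.389]); pl=S2W(p,[-.068,0,.1])[0]; print("place",pl)
for nm,j in (("y",np.pi/2),("-y",-np.pi/2),("x",0),("rad",np.arctan2(F[1],F[0])+np.pi/2),("rad-",np.arctan2(F[1],F[0])-np.pi/2)):
    print(nm,[q([*F,z],ori(j)) for z in(.06,.20,.33)])
for j in (th+np.pi/2,th-np.pi/2):
    print("pl",[q([*pl[:2],z],ori(j)) for z in(.075,.2,.33)])
    for d in (1.3,.8,.4,0,-.03):
        b=S2W(p,bar(.454+d))[0]
        print("bar",d,b.round(3),"vert",q(b+[0,0,.03],ori(j)),[q(b,ori(j,t,th)) is not None for t in(.3,.6,.9,1.1)], [q(b,ori(j+1.5708,t,th)) is not None for t in(.3,.6,.9,1.1)])
E
```

```text
place [0.52657405 0.13180297 0.1       ]
y [array([-0.84,  0.46, -0.18,  0.93,  0.  , -0.84]), array([-0.84,  0.37,  0.04,  1.25,  0.  , -0.84]), array([-0.84,  0.35,  0.34,  1.56,  0.  , -0.84])]
-y [array([-0.84,  0.46, -0.18,  0.93,  0.  ,  2.3 ]), array([-0.84,  0.37,  0.04,  1.25,  0.  ,  2.3 ]), array([-0.84,  0.35,  0.34,  1.56,  0.  ,  2.3 ])]
x [array([-0.84,  0.46, -0.18,  0.93,  0.  ,  0.73]), array([-0.84,  0.37,  0.04,  1.25,  0.  ,  0.73]), array([-0.84,  0.35,  0.34,  1.56,  0.  ,  0.73])]
rad [array([-0.84,  0.46, -0.18,  0.93,  0.  , -0.14]), array([-0.84,  0.37,  0.04,  1.25,  0.  , -0.14]), array([-0.84,  0.35,  0.34,  1.56,  0.  , -0.14])]
rad- [array([-0.84,  0.46, -0.18,  0.93,  0.  ,  3.  ]), array([-0.84,  0.37,  0.04,  1.25,  0.  ,  3.  ]), array([-0.84,  0.35,  0.34,  1.56,  0.  ,  3.  ])]
pl [array([ 0.09,  0.36, -0.31,  0.9 ,  0.  ,  0.29]), array([ 0.09,  0.27, -0.1 ,  1.2 ,  0.  ,  0.29]), array([0.09, 0.24, 0.18, 1.52, 0.  , 0.29])]
bar 1.3 [0.622 0.112 0.219] vert [0.05 0.4  0.22 1.39 0.   0.25] [True, True, True, True] [True, True, True, True]
bar 0.8
[... 552 characters left out ...]
.27, -0.1 ,  1.2 ,  0.  , -2.85]), array([ 0.09,  0.24,  0.18,  1.52,  0.  , -2.85])]
bar 1.3 [0.622 0.112 0.219] vert [ 0.05  0.4   0.22  1.39  0.   -2.89] [True, True, True, True] [True, True, True, True]
bar 0.8 [0.544 0.128 0.214] vert [ 0.08  0.28  0.02  1.32  0.   -2.86] [True, True, True, True] [True, True, True, True]
bar 0.4 [0.49  0.139 0.183] vert [ 0.11  0.21 -0.15  1.21  0.   -2.83] [True, True, True, False] [True, True, True, False]
bar 0 [0.452 0.147 0.132] vert [ 0.14  0.18 -0.32  1.07  0.   -2.8 ] [True, True, False, False] [True, True, False, False]
bar -0.03 [0.45  0.148 0.128] vert [ 0.14  0.18 -0.33  1.06  0.   -2.8 ] [True, True, False, False] [True, True, False, False]
```

```bash
python3 - <<'E'
from fit import *
F=np.array([.4605,-.389]); o=ori(np.arctan2(F[1],F[0])+np.pi/2)
P=manip.get_obs()["tool_pos"]
manip.line_to([P[0],P[1],.34],feed=.25)
manip.move_ptp([*F,.34],o)
manip.line_to([*F,.15],feed=.25)
print(manip.get_obs()["t"])
hit=manip.line_to([*F,.069],feed=.1,until_force=8)
print(hit,manip.get_obs()["tool_pos"])
fingers.gripper_to(.0,strength=35)
ob=manip.get_obs(); print(ob["width"],ob["t"],ob["tool_pos"],ob["contact_force"])
for c in("top","scene"): cv2.imwrite(f"pics/{c}2.png",cams.get_image(c)[:,:,::-1])
A=cv2.imread("pics/top2.png")[200:340,380:540];B=cv2.imread("pics/scene2.png")[110:250,290:450]
cv2.imwrite("pics/g.png",cv2.resize(np.hstack([A,B]),None,fx=2.5,fy=2.5))
E
```

```text
5.5333
False [ 0.46079878 -0.38932536  0.06966876]
0.019262057350527762 7.1 [ 0.46042578 -0.388898    0.06886582] [-0.23947717  0.2039843  -1.29161464]
```

View pics/g.png

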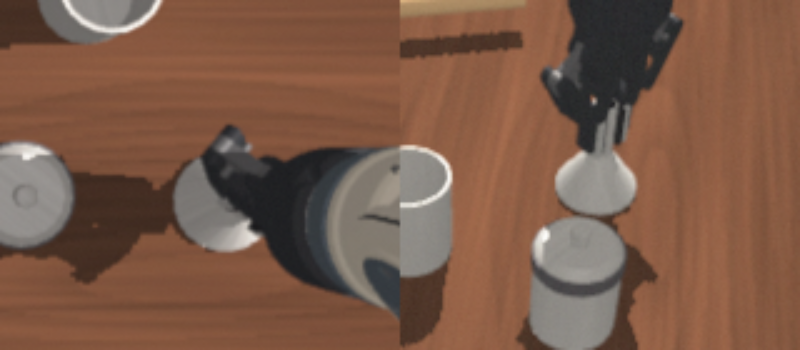

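```bash
python3 - <<'E'
from fit import *
P=manip.get_obs()["tool_pos"]
manip.line_to([P[0],P[1],.34],feed=.25)
pl=S2W(p,[-.066,0,0])[0][:2]; o=ori(p[2]+np.pi/2)
manip.move_ptp([*pl,.34],o)
ob=manip.get_obs(); print(ob["width"],ob["t"],ob["tool_pos"],ob["contact_force"])
for c in("top","scene"): cv2.imwrite(f"pics/{c}3.png",cams.get_image(c)[:,:,::-1])
A=cv2.imread("pics/top3.png")[60:360,0:360];B=cv2.imread("pics/scene3.png")[180:480,40:400]
cv2.imwrite("pics/g3.png",np.hstack([A,B]))
E
```

```text
0.01925418484018261 10.3333 [0.52883763 0.130619   0.33984228] [-0.07459008  0.65683619 -1.20542475]
```

View pics/g3.png

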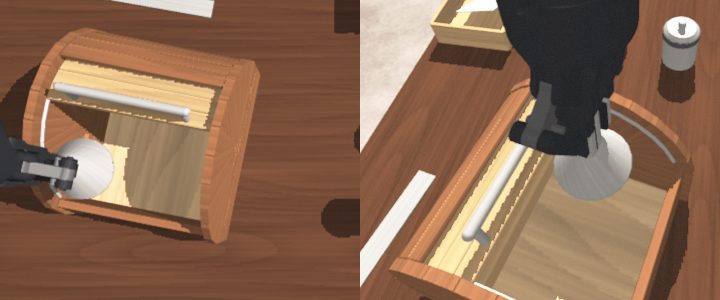

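```bash
python3 - <<'E'
from fit import *
P=manip.get_obs()["tool_pos"]
pl=S2W(p,[-.066,0,0])[0][:2]
manip.line_to([*pl,.105],feed=.15)
ob=manip.get_obs(); print(ob["t"],ob["tool_pos"],ob["contact_force"])
hit=manip.line_to([*pl,.077],feed=.03,until_force=5)
ob=manip.get_obs(); print(hit,ob["width"],ob["t"],ob["tool_pos"],ob["contact_force"])
for c in("top","scene"): cv2.imwrite(f"pics/{c}4.png",cams.get_image(c)[:,:,::-1])
A=cv2.imread("pics/top4.png")[60:360,0:360];B=cv2.imread("pics/scene4.png")[180:480,40:400]
cv2.imwrite("pics/g4.png",np.hstack([A,B]))
E
```

```text
12.15 [0.52892298 0.13141875 0.10569751] [ 0.37886911  1.05737126 -0.82801262]
True 0.01901737029218132 12.9083 [0.52822922 0.13103159 0.08049103] [-0.56785607 -1.40994525  3.77268561]
```

View pics/g4.png

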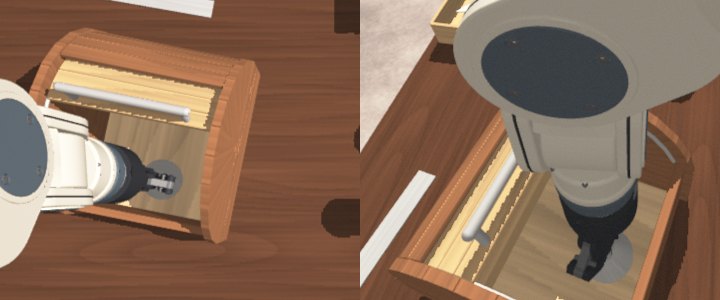

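Contact came at TCP z 0.0805, as expected for the floor. Next I release, retreat straight up and look.

```bash
python3 - <<'E'
from fit import *
pl=S2W(p,[-.066,0,0])[0][:2]
fingers.gripper_to(.045)
ob=manip.get_obs(); print(ob["width"],ob["t"],ob["tool_pos"])
P=ob["tool_pos"]
manip.line_to([P[0],P[1],.15],feed=.1)
manip.line_to([P[0],P[1],.30],feed=.25)
fingers.gripper_to(0)
o=ori(p[2]+np.pi/2)
b=S2W(p,bar(.454+p[3])+[.05,0,.1])[0]
manip.line_to(b,feed=.25)
ob=manip.get_obs(); print(ob["width"],ob["t"],ob["tool_pos"],ob["contact_force"])
for c in("top","scene"): cv2.imwrite(f"pics/{c}5.png",cams.get_image(c)[:,:,::-1])
for c in("top","scene"):
    print([(d["point"],round(d["conf"],2)) for d in models.place_of("funnel_spout",c)], proj(c,[P[0],P[1],.076]))
A=cv2.imread("pics/top5.png")[60:360,0:360];B=cv2.imread("pics/scene5.png")[180:480,40:400]
cv2.imwrite("pics/g5.png",np.hstack([A,B]))
E
```

```text
0.04521565863006417 13.375 [0.52780664 0.13130614 0.08002849]
0.00010468023508379327 16.2 [0.66587494 0.10293474 0.3196069 ] [ 0.01189914 -0.05468504  0.22015426]
[([151.0, 237.1], 0.93)] [[148.02992675 238.41066748]]
[([283.4, 421.9], 0.75)] [[286.40354941 417.79096914]]
```

View pics/g5.png

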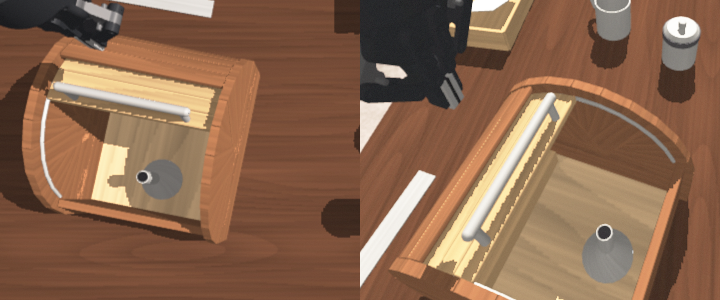

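The funnel stands upright in the store (spout mouth top (143,237), scene crop (603,232)). Stage 1 of the door: push the bar forward from behind with closed fingers.

```bash
python3 - <<'E'
from fit import *
o=ori(p[2]+np.pi/2)
def fp(d,dx,tip): # TCP for door angle d
    return S2W(p,bar(.454+d)+[dx,0,tip+.022])[0]
d0=p[3]
manip.move_ptp(fp(d0,.027,.05),o)
print(manip.line_to(fp(d0,.027,-.009),feed=.08,until_force=8),manip.get_obs()["tool_pos"],manip.get_obs()["t"])
for d in np.r_[d0,1.12,.97,.82,.68,.56]:
    h=manip.line_to(fp(d,.016,-.009),feed=.1,until_force=25)
    ob=manip.get_obs(); print(round(d,2),h,ob["tool_pos"].round(3),ob["contact_force"].round(1),round(ob["t"],1))
    if h: break
for c in("top","scene"): cv2.imwrite(f"pics/{c}6.png",cams.get_image(c)[:,:,::-1])
A=cv2.imread("pics/top6.png")[60:360,0:360];B=cv2.imread("pics/scene6.png")[180:480,40:400]
cv2.imwrite("pics/g6.png",np.hstack([A,B]))
E
```

```text
False [0.64405556 0.10748188 0.2336819 ] 17.575
1.27 False [0.633 0.11  0.234] [-0.4  0.4  0.3] 17.8
1.12 False [0.609 0.115 0.235] [ 0.1 -0.4  0. ] 18.2
0.97 False [0.586 0.12  0.233] [ 0.6 -0.7  0.6] 18.6
0.82 False [0.563 0.124 0.228] [ 0.6 -0.5  0.2] 19.0
0.68 False [0.542 0.129 0.22 ] [-0.2 -0.2  0.7] 19.4
0.56 False [0.526 0.132 0.211] [1.1 0.6 0.2] 19.7
```

View pics/g6.png

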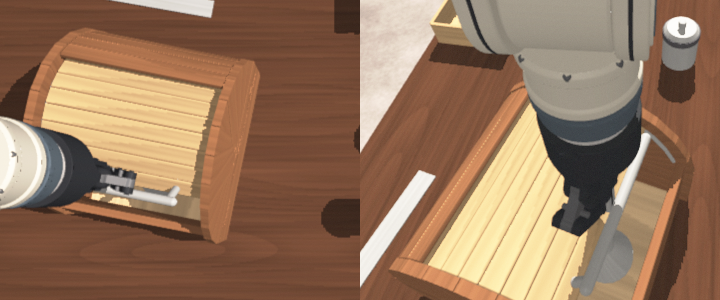

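```bash
python3 - <<'E'
from fit import *
o=ori(p[2]+np.pi/2)
def fp(d,dx,tip): return S2W(p,bar(.454+d)+[dx,0,tip+.022])[0]
d=.53
P=manip.get_obs()["tool_pos"]
manip.line_to([P[0],P[1],.26],feed=.15)
t=fp(d,.003,.03); manip.line_to(t,feed=.15)
h=manip.line_to(fp(d,.003,-.012),feed=.03,until_force=4)
ob=manip.get_obs(); tip=ob["tool_pos"][2]-.022
print(h,ob["tool_pos"],"bar z",tip-.006,"d", np.arcsin((tip-.006-.062)/.16)-.454,ob["contact_force"].round(1),ob["t"])
for c in("top","scene"): cv2.imwrite(f"pics/{c}7.png",cams.get_image(c)[:,:,::-1])
A=cv2.imread("pics/top7.png")[60:360,0:360];B=cv2.imread("pics/scene7.png")[180:480,40:400]
cv2.imwrite("pics/g7.png",np.hstack([A,B]))
E
```

```text
True [0.50865916 0.13549861 0.22424891] bar z 0.19624890632133168 d 0.5415451265426625 [-1.7  0.3  3.2] 21.4167
```

View pics/g7.png

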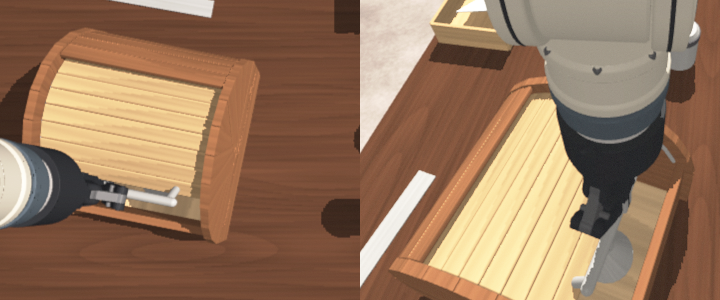

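The fingertip rests on the bar, with d ≈ 0.54. Stage 2: press it forward and down along the arc to the stop.

```bash
python3 - <<'E'
from fit import *
def fp(d,dx,tip): return S2W(p,bar(.454+d)+[dx,0,tip+.022])[0]
for d in (.42,.3,.2,.1,.03,-.03,-.08):
    h=manip.line_to(fp(d,.003,.005),feed=.06,until_force=22)
    ob=manip.get_obs(); tip=ob["tool_pos"][2]-.022
    print(d,h,ob["tool_pos"].round(3),"dest",round(np.arcsin((tip-.006-.062)/.16)-.454,3),ob["contact_force"].round(1),round(ob["t"],1))
    if h: break
for c in("top","scene"): cv2.imwrite(f"pics/{c}8.png",cams.get_image(c)[:,:,::-1])
A=cv2.imread("pics/top8.png")[60:360,0:360];B=cv2.imread("pics/scene8.png")[180:480,40:400]
cv2.imwrite("pics/g8.png",np.hstack([A,B]))
E
```

```text
0.42 True [0.502 0.137 0.22 ] dest 0.491 [-0.2 -0.5  0.2] 21.8
```

View pics/g8.png

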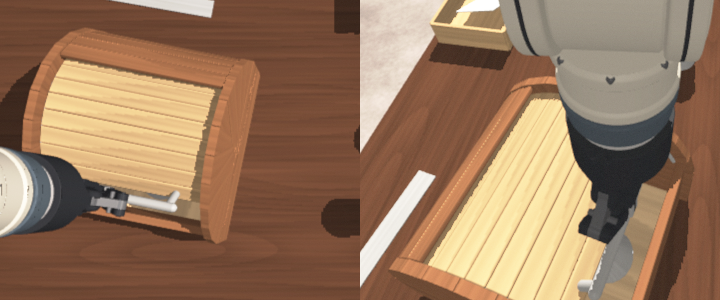

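Pressing straight down jams it: the push is too radial. I'll tilt the tool about 0.6 rad so the finger pushes along the track's tangent.

```bash
cat >> fit.py <<'E'
def pose(d,gap=0.,e=.008,tmax=.65):
    a=.454+d; t=min(np.pi/2-a,tmax)
    f=np.array([np.sin(t),0,-np.cos(t)]);u=np.array([np.cos(t),0,np.sin(t)])
    return S2W(p,bar(a)+(.017+gap)*u+(e-.022)*f)[0], ori(p[2]+np.pi/2,t,p[2])
E
python3 - <<'E'
from fit import *
M=R.from_rotvec(pose(.3)[1]).as_matrix(); print(M.round(2))
for d in(.5,.3,.1,0,-.06): print(d,pose(d)[0].round(3),manip.solve_ik(*pose(d)))
P=manip.get_obs()["tool_pos"]
manip.line_to([P[0],P[1],.28],feed=.15)
x,o=pose(.5,.03,-.03); manip.line_to(x+[0,0,.03],ori=o,feed=.1)
manip.line_to(pose(.5,.015,.008)[0],feed=.08,until_force=8)
ob=manip.get_obs();print(ob["tool_pos"],ob["contact_force"],ob["t"])
for c in("top","scene"): cv2.imwrite(f"pics/{c}9.png",cams.get_image(c)[:,:,::-1])
A=cv2.imread("pics/top9.png")[60:360,0:360];B=cv2.imread("pics/scene9.png")[180:480,40:400]
cv2.imwrite("pics/g9.png",np.hstack([A,B]))
E
```

```text
[[ 0.59  0.2   0.78]
 [-0.12  0.98 -0.16]
 [-0.8   0.    0.61]]
0.5 [0.508 0.136 0.214] [ 0.22725939 -0.04213133 -0.61157017  0.42915312 -0.24435099  0.35930894]
0.3 [0.484 0.141 0.193] [ 0.26506927 -0.06242456 -0.71009951  0.32731009 -0.27725688  0.38370166]
0.1 [0.465 0.145 0.168] [ 0.29088652 -0.05702845 -0.78176012  0.25651515 -0.29167866  0.40601217]
0 [0.457 0.146 0.154] [ 0.30183273 -0.04734435 -0.81737031  0.21398531 -0.29775207  0.41552929]
-0.06 [0.453 0.147 0.145] [ 0.30758951 -0.03913811 -0.83846872  0.18616085 -0.30093598  0.42054867]
[0.52047133 0.13319599 0.22296732] [-0.0558209  -0.25590367  0.17819824] 24.2583
```

View pics/g9.png

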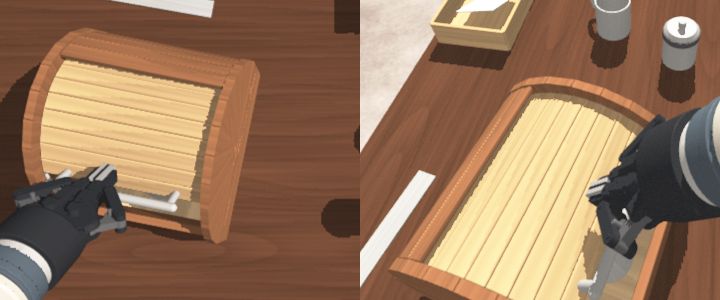

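```bash
python3 - <<'E'
from fit import *
for d in (.5,.4,.3,.2,.1,.03,-.03,-.08):
    x,o=pose(d); h=manip.line_to(x,ori=o,feed=.07,until_force=22)
    ob=manip.get_obs()
    print(d,h,ob["tool_pos"].round(3),(x-ob["tool_pos"]).round(3),ob["contact_force"].round(1),round(ob["t"],1))
    if h: break
for c in("top","scene"): cv2.imwrite(f"pics/{c}10.png",cams.get_image(c)[:,:,::-1])
A=cv2.imread("pics/top10.png")[60:360,0:360];B=cv2.imread("pics/scene10.png")[180:480,40:400]
cv2.imwrite("pics/g10.png",np.hstack([A,B]))
E
```

```text
0.5 False [0.508 0.136 0.214] [ 0.001 -0.     0.   ] [ 0.7  0.1 -0.1] 24.7
0.4 False [0.495 0.138 0.204] [ 0. -0.  0.] [-0.7 -0.4 -0.1] 25.1
0.3 False [0.484 0.141 0.193] [0. 0. 0.] [-0.2  0.5  0.6] 25.5
0.2 False [0.473 0.143 0.18 ] [0. 0. 0.] [-0.9  0.2  0.9] 25.9
0.1 False [0.464 0.145 0.167] [0.    0.    0.001] [-0.1 -0.3 -0.1] 26.2
0.03 False [0.459 0.146 0.157] [0. 0. 0.] [-0.5  0.   0.2] 26.5
-0.03 True [0.458 0.147 0.152] [-0.003 -0.    -0.003] [ 6.3 -0.9 -0.5] 26.8
```

View pics/g10.png

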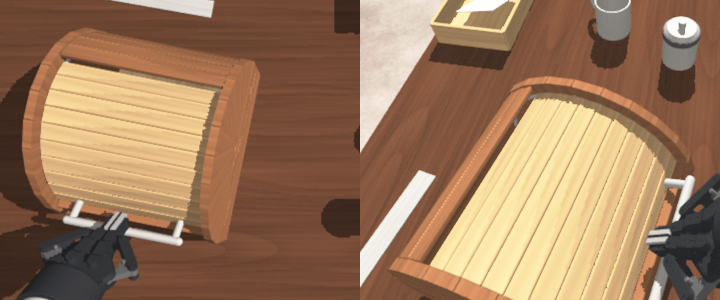

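```bash
python3 - <<'E'
from fit import *
P0=manip.get_obs()["tool_pos"]
x,o=pose(.03,.004); manip.line_to(x,ori=o,feed=.05)
for d in(-.02,-.08):
    x,o=pose(d); h=manip.line_to(x,ori=o,feed=.04,until_force=28)
    ob=manip.get_obs(); print(d,h,P0.round(4),ob["tool_pos"].round(4),ob["contact_force"].round(1),ob["t"])
    if h: break
x,o=pose(.1,.04,-.01); manip.line_to(x,ori=o,feed=.1)
P=manip.get_obs()["tool_pos"]; manip.line_to(P+[-.03,0,.15],feed=.2)
q=manip.get_obs()["joint_positions"]; q[0]=1.1; manip.movej(q)
for c in("top","scene"): cv2.imwrite(f"pics/{c}11.png",cams.get_image(c)[:,:,::-1])
for c in("top","scene"):
    im=cv2.imread(f"pics/{c}11.png")
    print(c,[(r["point"],round(r["conf"],2)) for r in models.place_of("door_bar",c)],{d:proj(c,S2W(p,bar(.454+d)))[0].round(1) for d in(0,.03,.06)},[(r["point"],round(r["conf"],2)) for r in models.place_of("canister_mid",c)],[(r["point"],round(r["conf"],2)) for r in models.place_of("mug_mid",c)])
A=cv2.imread("pics/top11.png")[60:360,0:360];B=cv2.imread("pics/scene11.png")[180:480,40:440]
cv2.imwrite("pics/g11.png",np.hstack([A,B])); print(manip.get_obs()["t"])
E
```

```text
-0.02 False [0.4583 0.1466 0.1524] [0.4578 0.1464 0.1526] [ 4.3 -3.1  8.4] 27.6417
-0.08 True [0.4583 0.1466 0.1524] [0.4597 0.1474 0.1505] [ 4.4 -1.   1.1] 27.9083
top [([119.8, 290.7], 0.74)] {0: array([121. , 289.9]), 0.03: array([120. , 288.6]), 0.06: array([119.1, 287.2])} [([384.7, 276.0], 0.97)] [([418.5, 195.6], 0.56)]
scene [([348.8, 426.6], 0.88)] {0: array([349.7, 426.2]), 0.03: array([348. , 424.2]), 0.06: array([346.2, 422.1])} [([363.6, 222.7], 0.59)] [([292.1, 192.6], 0.85)]
31.3917
```

View pics/g11.png

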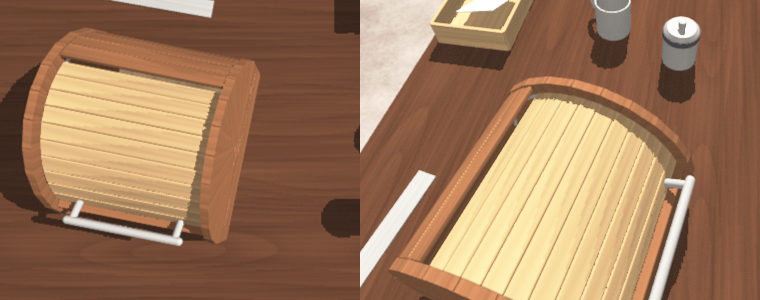

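View pics/top11.png

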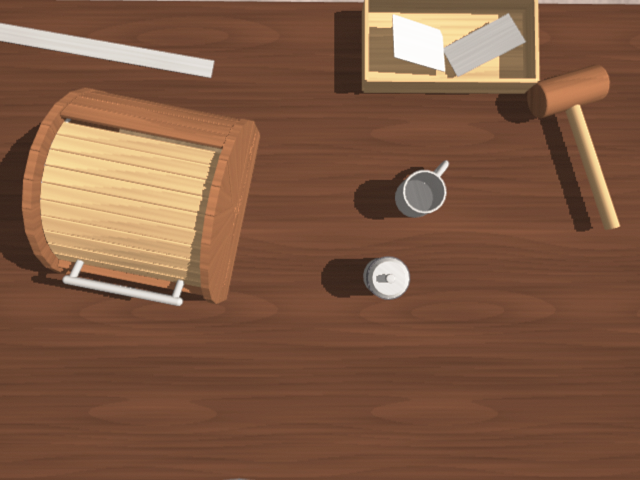

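The door looks shut. To confirm the stop, I'll probe straight down on the bar, which is close to tangential here.

```bash
python3 - <<'E'
from fit import *
o=ori(p[2]+np.pi/2)
b=S2W(p,bar(.454)+[-.001,0,.022])[0]
manip.move_ptp(b+[0,0,.06],o)
for F in (4,25):
    h=manip.line_to(b-[0,0,.012],feed=.03,until_force=F)
    ob=manip.get_obs(); tip=ob["tool_pos"][2]-.022
    print(F,h,ob["tool_pos"].round(4),"d",(tip-.006-(.062+.16*np.sin(.454)))/.144,ob["contact_force"].round(1),ob["t"])
P=ob["tool_pos"]; manip.line_to(P+[-.02,0,.15],feed=.2)
q=manip.get_obs()["joint_positions"]; q[0]=1.1; manip.movej(q)
ims=[]
for c,(x,y,X,Y) in(("top",(30,240,240,310)),("scene",(250,310,450,480))):
    im=cams.get_image(c)[:,:,::-1].copy(); cv2.imwrite(f"pics/{c}12.png",im)
    ims.append(cv2.resize(im[y:Y,x:X],None,fx=3.2 if c=="top" else 2,fy=3.2 if c=="top" else 2))
    cv2.imwrite(f"pics/z12{c}.png",ims[-1])
    print(c,[(r["point"],round(r["conf"],2)) for r in models.place_of("door_bar",c)])
print(manip.get_obs()["t"])
E
```

```text
4 True [0.4514 0.1474 0.16  ] d -0.0013093385587603801 [-1.3 -0.4  8.4] 34.5
25 True [0.4514 0.1474 0.1599] d -0.001926327581442577 [-2.6 -0.   9.9] 34.7417
top [([120.1, 294.5], 0.68)]
scene [([352.0, 425.2], 0.97)]
37.4
```

View pics/z12top.png

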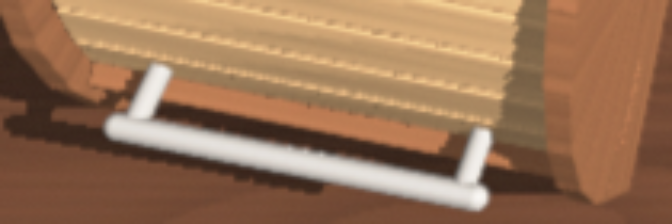

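View pics/z12scene.png

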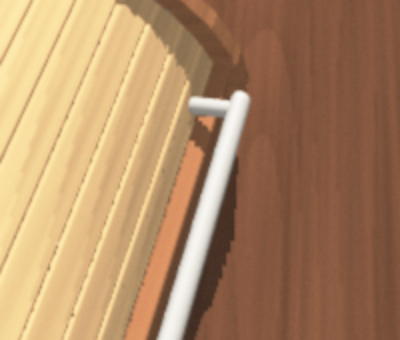

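The bar resists 25 N at d = −0.002, so the door is on its stop and the slats meet the front board. Handing in.

```bash
python3 - <<'E'
from h import *
print(order.finish_job(), manip.get_obs()["t"])
E
```

```text
the job is handed in; nothing more can be done
the job is handed in; nothing more can be done
```

The funnel is standing mouth down on the store floor, released, and the tambour door is rolled fully shut over it. I handed the job in at about 37 s on the robot's clock.

- **Funnel:** I lowered it until it touched the floor at the expected height, then let go. A picture taken afterwards showed it upright. I could not see it again once the door was shut.
- **Door:** I pushed the bar from behind with closed fingers, then with the tool tilted. One attempt to press straight down partway through jammed and stopped at its 22 N force limit, so I changed the angle.
- **Last checks:** A downward probe on the bar stopped at the 25 N limit I set, at a door angle of about −0.002 rad, so it is on its stop. The pictures show the slats meeting the front board. The last network readings of the bar put it within about 5 pixels of where the shut door should show.
- **Bystanders:** In the pictures the canister and mug have not moved, within about 3 pixels of where they were first detected. The arm was clear of everything at hand-in.

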